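# Set and lock a dryer exhaust damper

### The job

Push the lever of the exhaust damper around its arc until its pointer stands on the long mark of the scale. Then push the small clamp lever anticlockwise all the way to its stop to lock the setting. Only push the two levers: do not lift, shove or turn the damper itself or its scale, and leave everything else on the table where it is.

Things in the scene. Friction and masses are not known exactly. Their poses are not given: they have to be found in the camera images.
- damper: Round iris damper for a dryer's exhaust duct, lying flat on four rubber feet: a loose grey (3 to 4.6 kg in all) base disc, 270 mm across, top 16 mm above the table, with a steel duct collar (132 mm across, top 50 mm above the table) in its middle. Origin: on the damper's axis, at the table surface; z up. The iris ring, its lever and the scale all turn about this vertical axis. Nothing of it but the two upright knobs stands more than 50 mm above the table.
- lever_knob (a point): Centre of the lever's upright black round knob, 16 mm in diameter, from 40 to 100 mm above the table (this point is at 75 mm). It stands on the iris ring's steel lever, 92 mm from the damper's axis, and goes round an arc about that axis. About 2 N at the knob moves it; it stays where it is left. The longer and thicker of the two knobs.
- pointer (a point): Tip of the thin steel pointer on the end of the same lever, 110 mm from the damper's axis and in line with axis and knob, 24 mm above the table, just above the scale.
- lever (a joint): Angle of the iris ring and its lever, rad: 0 to 2.4, growing anticlockwise seen from above. It starts between 0.05 and 0.45; the long mark lies farther on, between 0.95 and 2.05 of this angle.
- mark (a point): Point on the centre line of the long mark, 110 mm from the damper's axis, 20 mm above the table. The scale is a flat aluminium collar round the base with black radial marks every 10 degrees, each 12 mm long and 2.5 mm wide, except this one, which is 28 mm long and 8 mm wide. x axis: radially outward along the mark; y axis: along the scale, anticlockwise seen from above. The collar is stiff and is not to be turned.
- clamp_knob (a point): Centre of the clamp's upright black round knob, 12 mm in diameter, from 32 to 77 mm above the table (this point is at 55 mm). It stands on a short steel swing arm, 45 mm from the arm's vertical pivot. The shorter, thinner of the two knobs. About 2 N moves it; it stays where it is left.
- clamp_pivot (a point): Point on the vertical pivot axis of the clamp arm, 108 mm from the damper's axis, 205 degrees anticlockwise (seen from above) of the lever's zero position; 55 mm above the table.
- clamp (a joint): Angle of the clamp arm, rad: 0 is open, the arm pointing straight out from the damper's axis; it grows anticlockwise seen from above to the fixed stop at 1.4, closed, the arm lying along the edge of the base. It starts between 0 and 0.25. It is a token clamp: closing it does not move or stiffen the ring.
- tape: Bystander, to be left alone: roll of foil tape lying flat as a ring, 100 mm across, 48 mm high. Origin: centre of its underside.
- screwdriver: Bystander, to be left alone: screwdriver lying on the table near the damper. Origin: its middle, on its underside.
- hose_clamp: Bystander, to be left alone: thin steel hose clamp ring lying flat, 90 mm across, 12 mm high. Origin: centre of its underside.
- detergent: Bystander, to be left alone: blue detergent bottle, 76 mm across, 170 mm high. Origin: centre of its underside.
- mug: Bystander, to be left alone: white mug, 80 mm across, 90 mm high. Origin: centre of its underside.
- lint_brush: Bystander, to be left alone: long wooden-handled brush lying on the table. Origin: its middle, on its underside.
- softener: Bystander, to be left alone: small white jar, 60 mm across, 130 mm high. Origin: centre of its underside.

How it is judged:
On the way, in this order (a step that is already met when the one before it is completed fails the run):
1. the pointer stands on the long mark while the clamp is still open (y of pointer in the frame of mark between -0.005 and 0.005 m and horizontal distance between pointer and mark below 0.012 m and value of joint clamp below 0.6 rad and velocity of joint lever between -0.1 and 0.1 rad/s), for 0.2 s.
2. the clamp is pushed to its stop (value of joint clamp above 1.25 rad), for 0.2 s.
At the end, for the whole second after the job is handed in: The pointer tip is within 5 mm of the long mark's centre line (so it stands on or touches the mark), the clamp is closed to within 0.15 rad of its stop, the ring is at rest, and damper and scale are where they were (20 mm, 25 mm) (y of pointer in the frame of mark between -0.005 and 0.005 m and horizontal distance between pointer and mark below 0.012 m and value of joint clamp above 1.25 rad and velocity of joint lever between -0.05 and 0.05 rad/s and distance of damper from where it was at the start of the episode below 0.02 m and distance of mark from where it was at the start of the episode below 0.025 m).
It fails at once if the damper is lifted, tipped or shoved away (over 20 mm), or it or its scale is turned (mark moved over 25 mm) (distance of damper from where it was at the start of the episode above 0.02 m or distance of mark from where it was at the start of the episode above 0.025 m or angle between damper's own z axis and vertical above 0.1 rad).
It fails at once if a bystander is moved over 30 mm, lifted or knocked over (distance of any of tape, screwdriver, hose_clamp, detergent, mug, lint_brush, softener from where it was at the start of the episode above 0.03 m or angle between any of detergent, mug, softener's own z axis and vertical above 0.5 rad).
It also fails if it takes over 51 s, if anything falls off the work surface, if the arm or the gripper's body presses on something with over 40 N, if the wrist force passes 120 N, or if a joint passes its speed limit or range.

### The arm

A 6-joint arm with a two-finger parallel gripper is mounted at the origin on the work surface. World frame = base frame: x ahead of the robot, y to its left, z up, the work surface at z = 0. Lengths are in m, angles in rad, forces in N, time in s.
With the tool pointing down it reaches from about 0.375 to 0.9 m from the base axis. Payload 3.1 kg.
Tool frame: the origin (TCP) lies between the finger pads; the fingertips stand 22 mm ahead of it and the grasp point (between the pads) lies 3 mm ahead of it; z points along the fingers, y is the line along which they close (so a half turn about z gives the same grasp; the last joint's range is limited). The gripper opens to 87 mm and grips with 3 to 60 N. Pads are 19 mm wide; open, the fingers measure 117 mm over their backs; the gripper's body (75 mm by 190 mm) begins 51 mm behind the grasp point.
Start: joints at [0.96, 0.527, 1.433, -0, 1.181, -0.178], TCP at [0.262, 0.567, 0.245] pointing down, gripper open.
Joint ranges: [-3.08, 3.08], [-0.75, 2.2], [0.22, 2.44], [-1.43, 4.57], [0, 2.65], [-2.85, 2.85]. Speed limits (rad/s): [2.79, 2.79, 3.14, 3.14, 3.14, 3.14].

### API

Orientations are given as a unit quaternion [x, y, z, w].
In Python, from rig import get_obs, camera, get_calibration, hand_in, cut_out gives the robot as it stands.
- The arm moves only by the shell command python3 -m inch 'ROWS' [OPENING] [FORCE]. ROWS is JSON, one flat list of numbers, 6 for each row, row after row: the shift along the tool's x, y, z scaled (see below), then the turn, a rotation vector about the tool's x, y, z scaled (see below). A call has 1 to 20 rows; each row is the pose to reach, as a shift and turn from the pose commanded when the call began, along the tool's axes at that moment; what a row does not reach only later rows make up. The controller multiplies each number of a shift by 0.08 m and each number of a turn by 90 degrees. A row lasts 1/12 s, in which the tool goes at most 41.7 mm and 7.16 degrees, less where a joint would pass 70% of its speed; a pose out of reach is approached as far as the arm can. A call with a number of a shift or a turn outside -1 to 1 is refused whole. A call with a gripper value outside its range is refused whole. OPENING is the finger opening in mm, from 0 to 87, set as the call begins (- or left out, the last holds). The fingers move at their own pace and stop on an object; FORCE is the grip in N (left out, the last holds). Time passes only in rows, so rows that repeat a pose let the fingers close. It gives the time, the measured TCP pose, the force, the opening and the grip force at its end, in the units of the state.
- get_obs(): the state, without advancing time (a new reading comes with each control period).
- camera(name): name is "scene" or "side" or "wrist"; returns the picture (384x512x3 uint8, red, green, blue); there is no depth.
- get_calibration(name): a dict with "vertical_fov" (degrees; the focal length in pixels is half the picture's height over the tangent of half this angle, whatever the lens; pixels are square), "cx", "cy" (the principal point, pixels), "T" (4x4, takes a point from camera to world coordinates). Camera axes: x right, y down, z forward; pixel columns grow to the right and rows downward; lengths in m; the calibration is good to about 2 mm. The wrist camera is an equidistant fisheye: a pixel r from the principal point sees the ray r / f radians off the axis. A picture is of the moment at which its call begins: read the wrist's pose just before it. get_calibration takes no time and is no camera call; for the wrist camera it gives the pose at the moment of the call.
- hand_in(): hands the job in; it is judged then, once.
Trained networks look in the newest picture that a camera, given by its name, has taken for a name from the list of things; names that differ only in an ending like _2 or _b are one class to them, and where a whole thing is asked for, a point or a joint stands for the part that bears it (a point fixed in the world has none). Each returns a list of dicts, best first, with "conf" (0 to 1); they miss things now and then, are a little off and sometimes report something else, mostly with a low value. They report only what shows in the picture. A call takes as long as a camera call.
- cut_out(camera, thing): "region" (384x512 bool, what is visible of it) and "bbox" ([left, top, right, bottom] in pixels, round what is visible of it).
The state is a dict: "time": time; "q": joint angles; "joint_velocities": joint speeds; "joint_torque": joint torques, N m; "position": TCP position; "tool_rot": TCP orientation; "ft_force": force on the tool from outside, world axes, zero at the start; "moment": the same for the moment, N m; "grip_width": finger opening in m; "grip_force": force on a finger pad.
Only numpy, scipy, OpenCV 4.12 (cv2) and the standard library are available. Lean on these libraries where they do the work, as an engineer would, in place of code of your own. Each camera call takes 0.05 s, during which the arm holds its last target. There are 200 camera calls.

## Working session

There is one attempt and no reset: what is moved stays moved. The work goes in short steps, Python scripts to look and compute and a shell command to move; the robot and the scene stay as the last step left them, time stands still between calls to the robot, and variables do not carry over. Pictures are saved under pics/ and viewed, at most 10 in all, crops included, and the job is handed in when it is done.

```bash
ls; mkdir -p pics
python3 - <<'E'
from rig import *
import cv2,numpy as np
np.set_printoptions(precision=3,suppress=True)
o=get_obs();print(o['time'],o['position'],o['tool_rot'])
for c in ['scene','side']:
    im=camera(c);cv2.imwrite(f'pics/{c}0.png',im[:,:,::-1])
    K=get_calibration(c);print(c,K)
    for t in ['damper','lever_knob','clamp_knob','pointer','mark','tape','detergent','mug','softener','screwdriver','lint_brush','hose_clamp']:
        r=cut_out(c,t)
        for d in r[:2]:print(t,round(d['conf'],2),d['bbox'])
E
```

```text
pics
0.0 [0.262 0.567 0.244] [ 0.215  0.977 -0.001 -0.   ]
scene {'vertical_fov': 44.260212223359034, 'cx': 251.86863111492096, 'cy': 190.77570196141897, 'T': array([[ 0.075,  0.557, -0.827,  1.755],
       [ 0.997, -0.034,  0.067, -0.113],
       [ 0.009, -0.83 , -0.558,  0.93 ],
       [ 0.   ,  0.   ,  0.   ,  1.   ]])}
damper 0.86 [251.2, 193.4, 344.3, 257.9]
lever_knob 0.56 [262.8, 195.3, 322.3, 239.7]
clamp_knob 0.43 [323.5, 202.9, 345.5, 220.8]
pointer 0.94 [264.3, 193.8, 315.9, 239.6]
mark 0.83 [251.5, 199.3, 334.6, 251.7]
mark 0.42 [359.2, 159.5, 374.6, 189.3]
tape 0.9 [201.7, 198.7, 232.5, 226.8]
tape 0.73 [249.7, 193.1, 342.1, 259.9]
detergent 0.8 [390.7, 159.7, 419.7, 215.6]
detergent 0.28 [325.5, 202.9, 342.5, 222.5]
mug 0.62 [68.9, 176.8, 106.6, 217.3]
softener 0.77 [105.2, 196.5, 130.2, 243.6]
softener 0.63 [259.9, 192.6, 321.1, 239.7]
screwdriver 0.69 [242.8, 190.5, 269.9, 197.8]
lint_brush 0.65 [359.9, 159.2, 373.5, 190.7]
hose_clamp 0.61 [313.3, 253.4, 346.9, 263.2]
side {'vertical_fov': 44.945803937553414, 'cx': 250.00589425875822, 'cy': 191.75290747968563, 'T': array([[-0.986, -0.102,  0.131,  0.322],
       [-0.165,  0.549, -0.819,  1.126],
       [ 0.012, -0.829, -0.558,  0.872],
       [ 0.   ,  0.   ,  0.   ,  1.   ]])}
damper 0.77 [164.2, 192.6, 259.1, 273.1]
lever_knob 0.79 [185.6, 197.2, 240.6, 255.2]
clamp_knob 0.71 [199.5, 255.8, 208.6, 273.8]
pointer 0.64 [184.4, 191.2, 242.5, 254.6]
mark 0.82 [165.2, 205.2, 258.7, 266.3]
tape 0.59 [226.8, 175.5, 261.0, 206.2]
detergent 0.3 [166.3, 191.2, 259.2, 273.6]
mug 0.66 [274.8, 118.1, 297.2, 147.8]
softener 0.75 [237.0, 118.9, 252.7, 153.6]
screwdriver 0.79 [279.0, 211.9, 288.3, 236.0]
lint_brush 0.74 [258.7, 316.1, 349.0, 351.0]
lint_brush 0.45 [170.7, 198.2, 263.6, 269.3]
hose_clamp 0.7 [128.0, 235.8, 157.6, 259.9]
hose_clamp 0.29 [275.5, 116.8, 294.8, 147.5]
```

Run:
```python
import cv2,numpy as np
a=cv2.imread('pics/scene0.png')[150:270,190:430]; b=cv2.imread('pics/side0.png')[165:285,120:360]
cv2.imwrite('pics/c0.png',np.vstack([cv2.resize(x,(600,300),interpolation=cv2.INTER_CUBIC) for x in (a,b)]))
```

```text
(no output)
```

View pics/c0.png

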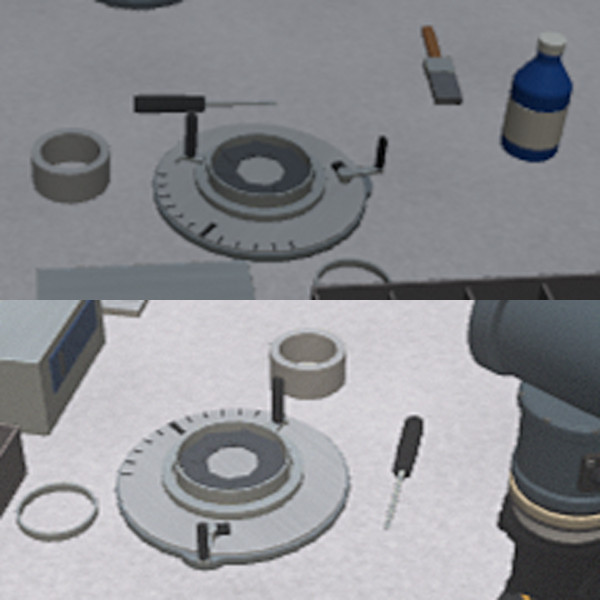

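The crop shows the lever knob at scene (266,204) and side (231,205), the long mark at scene (273.6,241.6) and side (190.8,215.8), and the clamp knob at scene (342,211) and side (201,263). Next I'll compute positions and look at the surroundings.

```bash
cat > h.py <<'E'
import numpy as np
from rig import get_calibration
np.set_printoptions(precision=4,suppress=True)
def ray(cam,u,v,K=None):
    K=K or get_calibration(cam); f=192/np.tan(np.radians(K['vertical_fov']/2)); T=K['T']
    d=np.array([(u-K['cx'])/f,(v-K['cy'])/f]); 
    if cam=='wrist':
        th=np.hypot(*d); d=np.r_[d/max(th,1e-9)*np.sin(th),np.cos(th)]
    else: d=np.r_[d,1]
    return T[:3,3],T[:3,:3]@d
def onz(cam,u,v,z,K=None):
    p,d=ray(cam,u,v,K); return (p+d*(z-p[2])/d[2])[:2]
def proj(cam,P,K=None):
    K=K or get_calibration(cam); f=192/np.tan(np.radians(K['vertical_fov']/2)); T=K['T']
    c=(np.atleast_2d(P)-T[:3,3])@T[:3,:3]
    if cam=='wrist':
        r=np.hypot(c[:,0],c[:,1]); s=np.arctan2(r,c[:,2])/np.maximum(r,1e-9); c=c[:,:2]*s[:,None]
    else: c=c[:,:2]/c[:,2:]
    return c*f+[K['cx'],K['cy']]
E
python3 - <<'E'
from h import *
import cv2
from scipy.optimize import least_squares
for n,z,s,d in [('lev',.1,(266.6,195.5),(231.2,196.2)),('mark',.02,(273.6,241.6),(190.8,215.8)),('clamp',.077,(343,205.3),(201.2,254.6))]:
    print(n,onz('scene',*s,z),onz('side',*d,z))
# axis from disc: left/right image extremes at z=.016 and front edge
a=np.linspace(0,6.28,200)
bb={'scene':[251.2,193.4,344.3,257.9],'side':[166.5,193,259.1,273.1]}
def res(p):
    r=[]
    P=np.c_[p[0]+.135*np.cos(a),p[1]+.135*np.sin(a),0*a+.014]
    u=proj('scene',P); r+=[u[:,0].min()-251.5,u[:,1].max()-252.5]
    u=proj('side',P); r+=[u[:,0].min()-166.8,u[:,0].max()-259.6]
    return r
s=least_squares(res,[.55,.2]);print(s.x,s.fun)
A=cv2.imread('pics/scene0.png');B=cv2.imread('pics/side0.png')
cv2.imwrite('pics/full.png',np.hstack([cv2.resize(A,(400,300)),cv2.resize(B,(400,300))]))
E
```

```text
lev [0.5528 0.0308] [0.553 0.027]
mark [0.6799 0.0411] [0.6768 0.0387]
clamp [0.5877 0.2665] [0.5828 0.2657]
[0.5887 0.1164] [-0.2635 -0.6558 -0.8461  0.3805]
```

View pics/full.png

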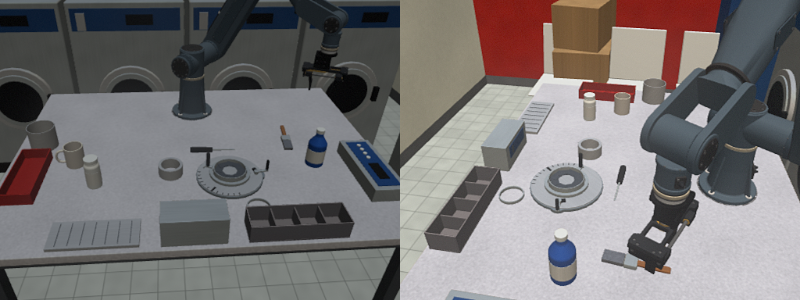

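The scene shows the damper near (0.59, 0.12). The tape, the screwdriver and a grey box stand near it but clear of the arc. I'll move the arm over the damper at its current height.

```bash
for i in 1; do
python3 -m inch '[-0.88,-0.66,0,0,0,0,-0.88,-0.66,0,0,0,0,-0.88,-0.66,0,0,0,0]' 34
python3 -m inch '[-0.88,-0.66,0,0,0,0,-0.88,-0.66,0,0,0,0,-0.88,-0.66,0,0,0,0]'
python3 -m inch '[-0.88,-0.66,0,0,0,0,-0.88,-0.66,0,0,0,0,-0.88,-0.66,0,0,0,0]'
python3 -m inch '[-0.88,-0.66,0,0,0,0,-0.88,-0.66,0,0,0,0,-0.88,-0.66,0,0,0,0]'
python3 -m inch '[-0.88,-0.66,0,0,0,0,-0.88,-0.66,0,0,0,0,-0.88,-0.66,0,0,0,0]'
done
cat > go.py <<'E'
import sys
from h import *
from rig import get_obs
from scipy.spatial.transform import Rotation as R
# target x y z, world angle (deg) of tool y
x,y,z,a=map(float,sys.argv[1:5]); o=get_obs(); r=R.from_quat(o['tool_rot'])
c,s=np.cos(np.radians(a)),np.sin(np.radians(a))
t=R.from_matrix(np.array([[-s,c,0],[c,s,0],[0,0,-1]]).T if 0 else np.column_stack([[-s,c,0],[c,s,0],[0,0,-1]]))
print('t',o['time'],'pos',o['position'],'F',o['ft_force'],'q6',o['q'][5])
print('shift',r.inv().apply(np.array([x,y,z])-o['position'])/.08,'turn',(r.inv()*t).as_rotvec()/(np.pi/2))
E
python3 go.py .553 .029 .20 -22
python3 - <<'E'
from h import *
from rig import *
import cv2
K=get_calibration('wrist'); im=camera('wrist');cv2.imwrite('pics/w1.png',im[:,:,::-1]);print(K)
for t in ['lever_knob','clamp_knob','pointer','mark','damper']:
    for d in cut_out('wrist',t)[:1]:print(t,d['conf'],d['bbox'])
for n,s,z in [('tape',(217,224),0),('scr',(256,194),.01),('det',(404,212),0),('box',0,0)][:3]:print(n,onz('scene',*s,z))
E
```

```text
time: 1.55
position: [0.3055, 0.4851, 0.2442]
tool_rot: [0.216, 0.976, -0.002, 0.0]
ft_force: [-0.4, 1.0, -0.7]
grip_width: 0.0743
grip_force: 0.0
time: 1.8
position: [0.3478, 0.408, 0.2445]
tool_rot: [0.217, 0.976, -0.002, 0.001]
ft_force: [-1.8, 0.2, -0.6]
grip_width: 0.0549
grip_force: 0.0
time: 2.05
position: [0.39, 0.331, 0.2447]
tool_rot: [0.217, 0.976, -0.001, 0.001]
ft_force: [0.3, 0.5, 0.2]
grip_width: 0.0374
grip_force: 0.0
time: 2.3
position: [0.4324, 0.2539, 0.2449]
tool_rot: [0.217, 0.976, -0.0, 0.002]
ft_force: [-0.4, -0.4, 0.9]
grip_width: 0.0343
grip_force: 0.0
time: 2.55
position: [0.4748, 0.1764, 0.245]
tool_rot: [0.217, 0.976, -0.0, 0.002]
ft_force: [-0.2, 0.3, 0.0]
grip_width: 0.0341
grip_force: 0.0
t 2.55 pos [0.4748 0.1764 0.245 ] F [-0.2264  0.2523  0.0295] q6 -0.9959215981860018
shift [-1.6632 -1.2553  0.5698] turn [0.0023 0.0022 0.9659]
{'vertical_fov': 65.70646984690485, 'cx': 256.7871883210491, 'cy': 191.4872860077493, 'T': array([[ 0.4248,  0.8716,  0.2448,  0.4077],
       [ 0.9053, -0.4091, -0.1142,  0.2076],
       [ 0.0006,  0.2702, -0.9628,  0.3855],
       [ 0.    ,  0.    ,  0.    ,  1.    ]])}
lever_knob 0.85 [195.4, 205.9, 292.5, 301.9]
clamp_knob 0.95 [312.2, 211.8, 364.0, 242.9]
pointer 0.77 [195.2, 206.6, 293.5, 303.1]
mark 0.81 [165.4, 169.3, 337.3, 299.0]
damper 0.9 [163.2, 163.8, 361.0, 298.2]
tape [ 0.5583 -0.1262]
scr [0.4111 0.0108]
det [0.5328 0.4949]
```

View pics/w1.png

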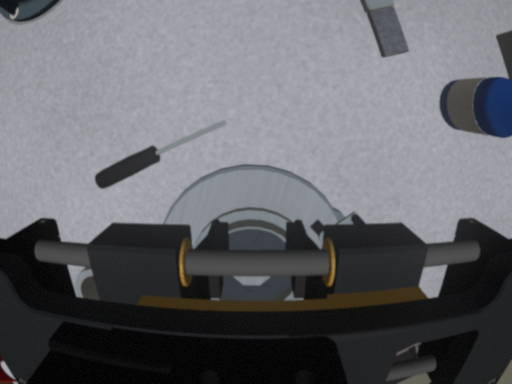

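The wrist picture shows the gripper bar hiding the rows below about 220, so the damper (163–361, from row 164) is half hidden. The camera sits on the base side of the tool. Moving about 0.23 m along tool -x should give one clear top view.

```bash
python3 -m inch '[-0.94,-0.14,0,0,0,0,-0.94,-0.14,0,0,0,0]' >/dev/null
python3 -m inch '[-0.94,-0.14,0,0,0,0,-0.94,-0.14,0,0,0,0]' >/dev/null
python3 -m inch '[-0.94,-0.14,0,0,0,0,-0.94,-0.14,0,0,0,0,-0.94,-0.14,0,0,0,0]'
python3 - <<'E'
from h import *
from rig import *
import cv2,pickle
K=get_calibration('wrist'); im=camera('wrist')[:,:,::-1];cv2.imwrite('pics/w2.png',im);pickle.dump(K,open('K2.pkl','wb'))
for t in ['lever_knob','clamp_knob','damper']:
    for d in cut_out('wrist',t)[:1]:print(t,d['conf'],d['bbox'])
# rectified top view at z=.02, 1 px = .6mm ; x right, y up, centre (.589,.116)
n=540; g=(np.arange(n)-n/2)*.0006
X,Y=np.meshgrid(.589+g,.116-g); uv=proj('wrist',np.c_[X.ravel(),Y.ravel(),0*X.ravel()+.02],K).astype(np.float32).reshape(n,n,2)
cv2.imwrite('pics/top2.png',cv2.remap(im,uv[...,0],uv[...,1],cv2.INTER_CUBIC))
E
```

```text
time: 3.43
position: [0.6673, 0.0523, 0.2443]
tool_rot: [0.216, 0.976, -0.0, 0.004]
ft_force: [0.6, -0.5, -0.7]
grip_width: 0.034
grip_force: 0.0
lever_knob 0.73 [178.8, 24.2, 345.3, 159.7]
clamp_knob 0.74 [340.1, 33.8, 406.7, 68.3]
damper 0.69 [177.1, 23.6, 344.1, 163.6]
```

View pics/top2.png

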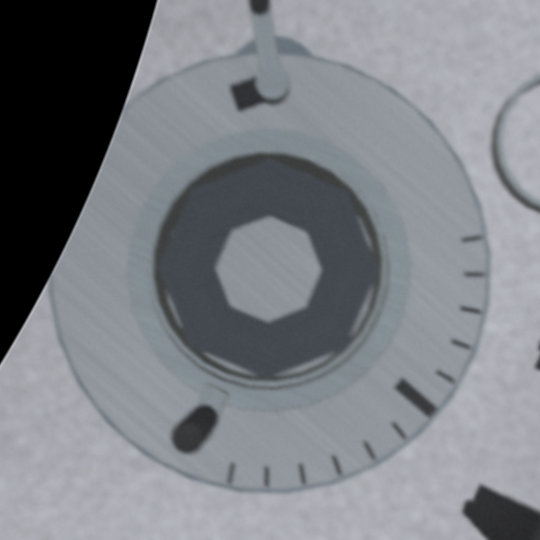

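The rectified view has 0.6 mm pixels at z=20 mm. The axis is at (270,272), or world (0.589, 0.115). The long mark is at (416,397), an angle of -40.7°. The lever knob top is at (188,437), giving the knob at (0.553, 0.0305) and an angle of -113°. The clamp pivot is at (270,92), about 90°. The lever has to turn about 72°, so I'll straddle the knob with the fingers.

```bash
python3 go.py .553 .0305 .20 -23; python3 go.py .553 .0305 .245 -23
```

```text
t 3.6333 pos [0.6601 0.0569 0.244 ] F [ 0.4386  1.0341 -0.5534] q6 -1.222626928305114
shift [ 1.0767 -0.8585  0.5534] turn [-0.0014 -0.0011  0.9812]
t 3.6333 pos [0.6601 0.0569 0.244 ] F [ 0.4386  1.0341 -0.5534] q6 -1.222626928305114
shift [ 1.0782 -0.8587 -0.0091] turn [-0.0014 -0.0011  0.9812]
```

```bash
python3 -m inch '[0.54,-0.43,0.25,0,0,0.49,0.54,-0.43,0.25,0,0,0.49,0.54,-0.43,0.25,0,0,0.49,0.54,-0.43,0.25,0,0,0.49,0.54,-0.43,0.25,0,0,0.49,0.54,-0.43,0.25,0,0,0.49,0.54,-0.43,0.25,0,0,0.49,0.54,-0.43,0.25,0,0,0.49]' >/dev/null; python3 go.py .553 .0305 .20 -23
```

```text
t 4.3 pos [0.6068 0.0433 0.2249] F [-0.5685  0.765  -0.1609] q6 -0.4846595038489596
shift [ 0.0951 -0.6849  0.3117] turn [-0.0003 -0.0001  0.4926]
```

```bash
python3 -m inch '[0.095,-0.685,0.3,0,0,0.493,0.095,-0.685,0.3,0,0,0.493,0.095,-0.685,0.3,0,0,0.493,0.095,-0.685,0.3,0,0,0.493,0.095,-0.685,0.3,0,0,0.493,0.095,-0.685,0.3,0,0,0.493,0.095,-0.685,0.3,0,0,0.493,0.095,-0.685,0.3,0,0,0.493,0.095,-0.685,0.3,0,0,0.493]' >/dev/null; python3 go.py .553 .0305 .085 -23
python3 - <<'E'
from h import *
from rig import *
import cv2
from scipy.spatial.transform import Rotation as R
o=get_obs();K=get_calibration('wrist'); im=camera('wrist')[:,:,::-1].copy();cv2.imwrite('pics/w3.png',im)
d=cut_out('wrist','lever_knob')[:1]
print([ (x['conf'],x['bbox']) for x in d])
print(proj('wrist',[[.553,.0305,.1],[.553,.0305,.04],o['position']],K))
E
```

```text
t 5.05 pos [0.5538 0.0296 0.2007] F [-0.0476  0.2583  0.5544] q6 0.25378881828403493
shift [ 0.0066 -0.0139  1.4458] turn [-0.0001  0.     -0.0003]
[(0.74, [179.7, 16.5, 337.5, 206.2])]
[[256.4393 197.8382]
 [256.5429 181.3371]
 [258.2247 253.2134]]
```

View pics/w3.png

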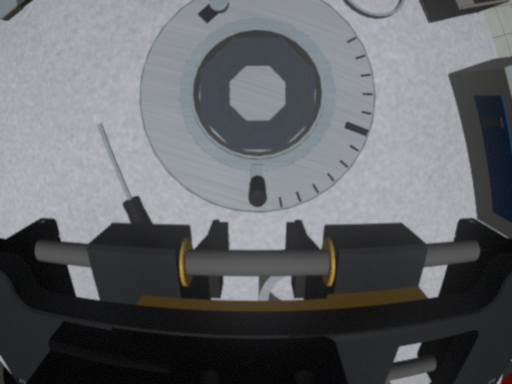

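The knob top shows at (258,198), and the prediction was (256,198), so it is centred between the fingers to about 1 mm. I'll go down and narrow the gap.

```bash
python3 -m inch '[0,0,0.35,0,0,0,0,0,0.7,0,0,0,0,0,0.9,0,0,0]' >/dev/null
python3 -m inch '[0,0,0.2,0,0,0,0,0,0.4,0,0,0,0,0,0.54,0,0,0,0,0,0.54,0,0,0]' 
python3 -m inch '[0,0,0,0,0,0,0,0,0,0,0,0,0,0,0,0,0,0,0,0,0,0,0,0]' 20 3
python3 go.py .553 .0305 .085 -23
```

```text
time: 5.73
position: [0.5526, 0.0294, 0.0832]
tool_rot: [0.835, 0.55, -0.002, -0.002]
ft_force: [-0.0, 0.1, -0.3]
grip_width: 0.0339
grip_force: 0.0
time: 6.07
position: [0.5548, 0.0291, 0.0864]
tool_rot: [0.835, 0.55, 0.001, 0.001]
ft_force: [0.1, -0.6, 0.4]
grip_width: 0.021
grip_force: 0.0
t 6.0667 pos [0.5548 0.0291 0.0864] F [ 0.1389 -0.6432  0.398 ] q6 0.25715830663422107
shift [ 0.0068 -0.0273  0.017 ] turn [ 0.0013 -0.0003 -0.0028]
```

Now the first 36° of arc.

```bash
python3 -m inch '[0.0016,0.06,0,0,0,-0.033,0.0063,0.12,0,0,0,-0.067,0.0142,0.18,0,0,0,-0.1,0.025,0.239,0,0,0,-0.133,0.039,0.298,0,0,0,-0.167,0.056,0.355,0,0,0,-0.2,0.076,0.412,0,0,0,-0.233,0.099,0.468,0,0,0,-0.267,0.125,0.522,0,0,0,-0.3,0.154,0.575,0,0,0,-0.333,0.186,0.626,0,0,0,-0.367,0.22,0.676,0,0,0,-0.4,0.22,0.676,0,0,0,-0.4]'
python3 - <<'E'
import numpy as np
for a in (-77,-40.7): print(.589+.092*np.cos(np.radians(a)),.115+.092*np.sin(np.radians(a)))
E
python3 go.py .6098 .0254 .085 13;python3 go.py .6587 .055 .085 49.3
```

```text
time: 7.15
position: [0.6111, 0.0242, 0.086]
tool_rot: [0.624, 0.782, 0.0, 0.0]
ft_force: [0.1, 0.3, -0.6]
grip_width: 0.02
grip_force: 0.0
0.6096954969996355 0.025357954039758365
0.6587483589301839 0.055006946847603926
t 7.15 pos [0.6111 0.0242 0.086 ] F [ 0.1068  0.2583 -0.5651] q6 -0.36642820016805727
shift [ 0.0187 -0.0129  0.0128] turn [ 0.0004  0.0001 -0.0022]
t 7.15 pos [0.6111 0.0242 0.086 ] F [ 0.1068  0.2583 -0.5651] q6 -0.36642820016805727
shift [0.2441 0.6651 0.0132] turn [ 0.0004  0.0002 -0.4056]
```

```bash
python3 -m inch '[0.0016,0.06,0,0,0,-0.033,0.0063,0.12,0,0,0,-0.067,0.0142,0.18,0,0,0,-0.1,0.025,0.239,0,0,0,-0.133,0.039,0.298,0,0,0,-0.167,0.056,0.355,0,0,0,-0.2,0.076,0.412,0,0,0,-0.233,0.099,0.468,0,0,0,-0.267,0.125,0.522,0,0,0,-0.3,0.154,0.575,0,0,0,-0.333,0.186,0.626,0,0,0,-0.367,0.225,0.676,0,0,0,-0.4,0.235,0.68,0,0,0,-0.405,0.235,0.68,0,0,0,-0.405]' 
python3 -m inch '[0,0,0,0,0,0,0,0,0,0,0,0,0,0,0,0,0,0]' 34
python3 -m inch '[0,0,-0.4,0,0,0,0,0,-0.8,0,0,0,0,0,-1,0,0,0,0,0,-1,0,0,0]'
python3 - <<'E'
from h import *
from rig import *
import cv2
K=get_calibration('wrist'); im=camera('wrist')[:,:,::-1];cv2.imwrite('pics/w4.png',im)
n=540; g=(np.arange(n)-n/2)*.0006
X,Y=np.meshgrid(.589+g,.116-g); uv=proj('wrist',np.c_[X.ravel(),Y.ravel(),0*X.ravel()+.02],K).astype(np.float32).reshape(n,n,2)
cv2.imwrite('pics/top4.png',cv2.remap(im,uv[...,0],uv[...,1],cv2.INTER_CUBIC))
E
```

```text
time: 8.32
position: [0.6599, 0.0542, 0.0857]
tool_rot: [0.349, 0.937, 0.0, 0.001]
ft_force: [-1.3, -1.3, -0.3]
grip_width: 0.0204
grip_force: 0.2
time: 8.57
position: [0.6596, 0.0544, 0.0854]
tool_rot: [0.349, 0.937, 0.0, 0.0]
ft_force: [-0.1, -0.1, -0.9]
grip_width: 0.0312
grip_force: 0.0
time: 8.9
position: [0.6627, 0.0542, 0.1702]
tool_rot: [0.349, 0.937, 0.001, 0.005]
ft_force: [0.6, 0.1, 0.2]
grip_width: 0.034
grip_force: 0.0
```

View pics/top4.png

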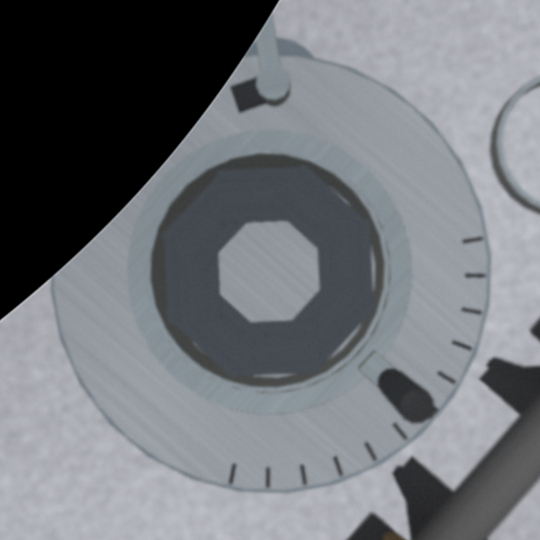

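The damper has not moved. The lever is close to radial over the mark: knob base at (391,380), lever plate at (375,366). The knob hides the pointer, so I'll back off outward to see the tip.

```bash
python3 -m inch '[0,0,-0.5,0,0,0,-0.4,0,-0.5,0,0,0,-0.8,0,-0.5,0,0,0,-1,0,-0.5,0,0,0,-1,0,-0.5,0,0,0]' 0
python3 - <<'E'
from h import *
from rig import *
import cv2
K=get_calibration('wrist'); im=camera('wrist')[:,:,::-1];cv2.imwrite('pics/w5.png',im)
def top(cx,cy,s,n=500):
    g=(np.arange(n)-n/2)*s
    X,Y=np.meshgrid(cx+g,cy-g); uv=proj('wrist',np.c_[X.ravel(),Y.ravel(),0*X.ravel()+.02],K).astype(np.float32).reshape(n,n,2)
    return cv2.remap(im,uv[...,0],uv[...,1],cv2.INTER_CUBIC)
cv2.imwrite('pics/top5.png',top(.66,.06,.0003))
E
```

```text
time: 9.37
position: [0.722, -0.001, 0.2033]
tool_rot: [0.35, 0.937, -0.0, 0.0]
ft_force: [0.8, 0.3, -0.0]
grip_width: 0.0086
grip_force: 0.0
```

View pics/top5.png

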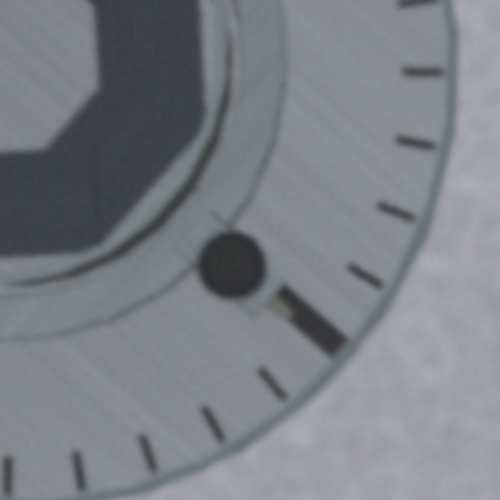

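The knob is at (232,265). The light pointer seems to lie on the clockwise edge of the mark, near (285,307). I'll zoom in with the view rotated so radial is up.

Run:
```python
from h import *
from rig import *
import cv2
K=get_calibration('wrist'); im=camera('wrist')[:,:,::-1]
# polar unwrap about the axis at z=.02: cols angle (0.05deg), rows radius (0.2 mm)
A=np.radians(-65+np.arange(600)*.08); r=.135-np.arange(350)*.0002
AA,RR=np.meshgrid(A,r);C=(.589,.115)
uv=proj('wrist',np.c_[(C[0]+RR*np.cos(AA)).ravel(),(C[1]+RR*np.sin(AA)).ravel(),0*AA.ravel()+.02],K).astype(np.float32).reshape(*AA.shape,2)
cv2.imwrite('pics/pol5.png',cv2.remap(im,uv[...,0],uv[...,1],cv2.INTER_CUBIC))
```

```text
(no output)
```

View pics/pol5.png

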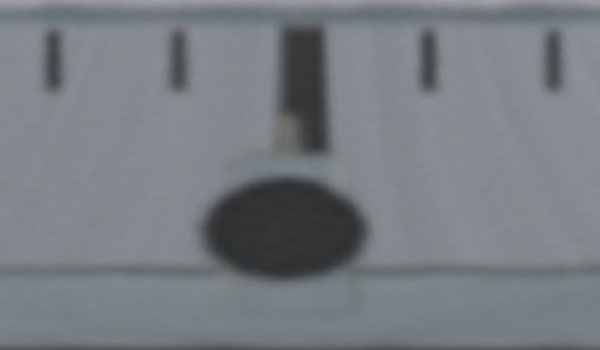

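In the unwrapped view (0.08° per column) the pointer tip is at column 289 and the mark's centre line at 304. The tip is about 2.3 mm clockwise of the centre line, so it stands on the mark within the 5 mm limit. On to the clamp.

```bash
python3 -m inch '[0.87,0.35,0,0,0,0,0.87,0.35,0,0,0,0]' 34 >/dev/null
python3 -m inch '[0.87,0.35,0,0,0,0,0.87,0.35,0,0,0,0]' >/dev/null
python3 -m inch '[0.87,0.35,0,0,0,0,0.87,0.35,0,0,0,0]' >/dev/null
python3 -m inch '[0.87,0.35,0,0,0,0.478,0.87,0.35,0,0,0,0.478,0.87,0.35,0,0,0,0.478,0.87,0.35,0,0,0,0.478,0.87,0.35,0,0,0,0.478,0.87,0.35,0,0,0,0.478,0.87,0.35,0,0,0,0.478,0.87,0.35,0,0,0,0.478]'
python3 - <<'E'
from h import *
from rig import *
import cv2
K=get_calibration('wrist'); im=camera('wrist')[:,:,::-1];cv2.imwrite('pics/w6.png',im)
for d in cut_out('wrist','clamp_knob')[:1]:
    print(d['conf'],d['bbox'])
print(proj('wrist',[[.585,.266,.077],[.589,.223,.03]],K))
E
python3 go.py .585 .266 .075 6
```

```text
time: 10.63
position: [0.5809, 0.2693, 0.2047]
tool_rot: [0.667, 0.745, -0.001, -0.001]
ft_force: [-0.3, 0.2, -0.4]
grip_width: 0.034
grip_force: 0.0
0.82 [241.3, 179.6, 274.3, 232.5]
[[261.9159 194.2807]
 [260.4866 219.5006]]
t 10.7333 pos [0.5817 0.269  0.2049] F [-0.5072 -0.748  -0.0767] q6 0.14844332177093877
shift [-0.0415  0.0391  1.6242] turn [-0.0009  0.      0.0037]
```

View pics/w6.png

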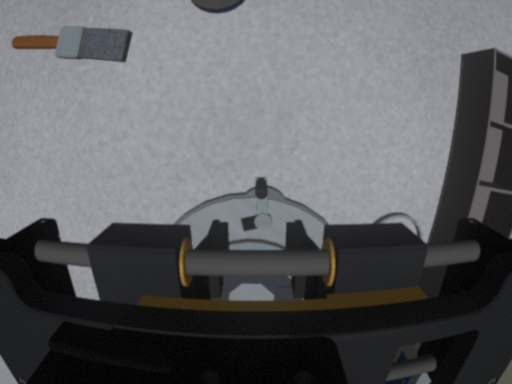

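The clamp knob spans rows 178–200 at column 261, which matches the predicted top (262,194). I'll descend around it, narrow the gap and sweep the 72° arc.

```bash
python3 -m inch '[-0.04,0.03,0.35,0,0,0,-0.04,0.03,0.7,0,0,0,-0.04,0.03,1,0,0,0]' >/dev/null
python3 -m inch '[0,0,0.25,0,0,0,0,0,0.45,0,0,0,0,0,0.62,0,0,0,0,0,0.62,0,0,0]' 
python3 -m inch '[0,0,0,0,0,0,0,0,0,0,0,0,0,0,0,0,0,0,0,0,0,0,0,0]' 16 3
python3 go.py .585 .266 .075 6
```

```text
time: 11.32
position: [0.5833, 0.2652, 0.0726]
tool_rot: [0.668, 0.744, -0.003, -0.002]
ft_force: [-0.4, -0.9, 0.1]
grip_width: 0.0336
grip_force: 0.0
time: 11.65
position: [0.5864, 0.2661, 0.0772]
tool_rot: [0.668, 0.744, 0.001, 0.001]
ft_force: [-0.1, 0.1, -0.3]
grip_width: 0.0186
grip_force: 0.0
t 11.65 pos [0.5864 0.2661 0.0772] F [-0.1184  0.1183 -0.3191] q6 0.14503747054621466
shift [ 0.0004 -0.017   0.0269] turn [ 0.0017 -0.0003  0.0019]
```

```bash
python3 -m inch '[-0.003,-0.059,0,0,0,-0.067,-0.012,-0.117,0,0,0,-0.133,-0.028,-0.174,0,0,0,-0.2,-0.049,-0.229,0,0,0,-0.267,-0.075,-0.281,0,0,0,-0.333,-0.107,-0.331,0,0,0,-0.4,-0.144,-0.376,0,0,0,-0.467,-0.186,-0.418,0,0,0,-0.533,-0.232,-0.455,0,0,0,-0.6,-0.281,-0.487,0,0,0,-0.667,-0.334,-0.514,0,0,0,-0.733,-0.389,-0.535,0,0,0,-0.8,-0.389,-0.535,0,0,0,-0.8]' 
python3 go.py .545 .232 .075 78
```

```text
time: 12.73
position: [0.5476, 0.2302, 0.0771]
tool_rot: [0.103, 0.995, 0.001, 0.002]
ft_force: [0.3, -0.4, 0.2]
grip_width: 0.0163
grip_force: 0.1
t 12.7333 pos [0.5476 0.2302 0.0771] F [ 0.2581 -0.4383  0.189 ] q6 -1.1555147970222837
shift [0.0359 0.0153 0.0255] turn [0.001  0.0021 0.0026]
```

No force from the stop yet, so I'll nudge on gently.

```bash
for k in 1; do python3 -m inch '[0,-0.03,0,0,0,0,0,-0.06,0,0,0,0,0,-0.06,0,0,0,0]' | sed -n 2,4p
python3 -m inch '[-0.01,-0.04,0,0,0,0,-0.01,-0.04,0,0,0,0]' | sed -n 2,4p; done
```

```text
position: [0.5465, 0.2269, 0.0768]
tool_rot: [0.105, 0.995, 0.002, 0.002]
ft_force: [1.7, 6.5, 2.6]
position: [0.546, 0.2237, 0.0767]
tool_rot: [0.105, 0.995, 0.001, 0.001]
ft_force: [-0.3, 6.3, 4.5]
```

```bash
python3 -m inch '[0,0.06,0,0,0,0,0,0.06,0,0,0,0,0,0.06,0,0,0,0]' 34 | sed -n 2,4p
python3 -m inch '[0,0,-0.4,0,0,0,0,0,-0.8,0,0,0,0,0,-1,0,0,0,0,0,-1,0,0,0]' >/dev/null
python3 -m inch '[-0.4,-0.3,-0.3,0,0,0,-0.8,-0.6,-0.6,0,0,0,-1,-0.8,-0.6,0,0,0,-1,-0.8,-0.6,0,0,0]' |sed -n 2,4p
python3 - <<'E'
from h import *
from rig import *
import cv2
K=get_calibration('wrist'); im=camera('wrist')[:,:,::-1];cv2.imwrite('pics/w7.png',im)
n=540; g=(np.arange(n)-n/2)*.0006
X,Y=np.meshgrid(.589+g,.116-g); uv=proj('wrist',np.c_[X.ravel(),Y.ravel(),0*X.ravel()+.02],K).astype(np.float32).reshape(n,n,2)
cv2.imwrite('pics/top7.png',cv2.remap(im,uv[...,0],uv[...,1],cv2.INTER_CUBIC))
E
```

```text
position: [0.5459, 0.227, 0.0756]
tool_rot: [0.103, 0.995, -0.0, -0.0]
ft_force: [0.8, 0.5, 0.3]
position: [0.6167, 0.143, 0.2052]
tool_rot: [0.105, 0.994, -0.001, 0.004]
ft_force: [-0.4, -0.5, -0.1]
```

View pics/top7.png

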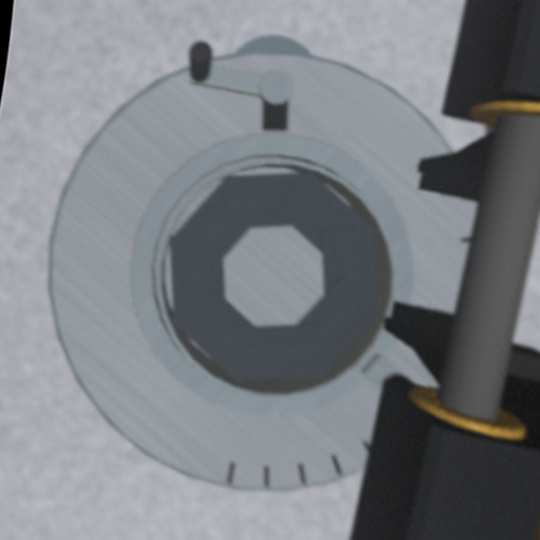

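The arm runs from the pivot (274,86) to the knob foot (200,72), about 169°. That is roughly 1.4 rad from open, so it is at its stop, which fits the 6.5 N I felt. The scale ticks are where they were, at (232,472) and (267,476), and the lever plate is unchanged at (375,366).

```bash
python3 -c "
from rig import *
print(hand_in())"
```

```text
the job is handed in; nothing more can be done
None
```

I handed the job in with the pointer about 2 mm off the long mark's centre line (5 mm allowed), the clamp at its stop (about 1.4 rad), and no sign in the pictures that the damper or its scale moved; the hand-in returned no verdict.

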